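# Run down the loose wing nut of the print press

## Robot

A 6-joint arm with a two-finger parallel gripper is mounted at the origin on the work surface. World frame = base frame: x ahead of the robot, y to its left, z up, the work surface at z = 0. Lengths are in m, angles in rad, forces in N, time in s.
With the tool pointing down it reaches from about 0.375 to 0.9 m from the base axis. Payload 3.1 kg.
Tool frame: the origin (TCP) lies where the fingers leave the gripper's body, on its centre line; the fingertips stand 73 mm ahead of it and the grasp point (between the pads) lies 54 mm ahead of it; z points along the fingers, y is the line along which they close (so a half turn about z gives the same grasp; the last joint's range is limited). The gripper opens to 85 mm and grips with 20 to 120 N. Pads are 22 mm wide; open, the fingers measure 114 mm over their backs; the gripper's body (76 mm by 85 mm) begins 54 mm behind the grasp point. The pads swing forward as they close: fully open they stand 13 mm farther back than shut.
Start: joints at [-1.367, 0.527, 1.433, -0, 1.181, -0.178], TCP at [0.233, -0.58, 0.304] pointing down, gripper open.
Joint ranges: [-3.08, 3.08], [-0.75, 2.2], [0.22, 2.44], [-1.43, 4.57], [0, 2.65], [-2.85, 2.85]. Speed limits (rad/s): [2.79, 2.79, 3.14, 3.14, 3.14, 3.14].

## Interface

Orientations are given as a unit quaternion [x, y, z, w].
In Python, from station import manip gives the robot as it stands.
- The arm moves only by the shell command python3 -m crank 'ROWS' [FORCE]. ROWS is JSON, a list of rows, each an object with "dp": the shift along the tool's x, y, z normalised to -1 to 1, where 1 is 50 cm, a list of three; "delta_rot": the turn, a rotation vector about the tool's x, y, z normalised to -1 to 1, where 1 is 2 pi rad, a list of three; "fingers": the opening, from -1 (shut) to 1 (fully open). A call has 1 to 12 rows; each row shifts and turns the commanded pose from where the row before left it, along the tool's axes as they then stand; what a row does not reach is not made up. A row lasts 1/12 s, in which the tool goes at most 41.7 mm and 7.16 degrees, less where a joint would pass 70% of its speed; a pose out of reach is approached as far as the arm can. A call with a number of a shift or a turn outside -1 to 1 is refused whole. A call with a gripper value outside its range is refused whole. The fingers move at their own pace and stop on an object; FORCE is the grip in N (left out, the last holds). Time passes only in rows, so rows that do not move let the fingers close. It gives the time, the measured TCP pose, the force, the opening and the grip force at its end, in the units of the state.
- manip.sense(): the state, without advancing time (a new reading comes with each control period).
- manip.snapshot(name): name is "scene" or "top" or "wrist"; returns (picture, depth): 384x512x3 uint8, red, green, blue; 384x512 float32, m along the optical axis (not along the pixel's ray), 0 where there is no reading.
- manip.camera_model(name): a dict with "fx", "fy", "cx", "cy" (pixels), "k1" (the pictures are not rectified: a ray, as slopes to the right and down, at radius r is drawn at 1 + k1 r^2 times it, then the intrinsics apply), "origin" and "attitude" of the camera in the world. Camera axes: x right, y up, looking along -z (the intrinsics and any distortion apply to the point x, -y, -z); pixel columns grow to the right and rows downward; lengths in m; the calibration is good to about 2 mm. A picture is of the moment at which its call begins: read the wrist's pose just before it. camera_model takes no time and is no camera call; for the wrist camera it gives the pose at the moment of the call.
- manip.sign_off(): hands the job in; it is judged then, once.
The state is a dict: "t": time; "q": joint angles; "qd": joint speeds; "tau": joint torques, N m; "tcp_pos": TCP position; "tool_rot": TCP orientation; "force": force on the tool from outside, world axes, zero at the start; "ft_torque": the same for the moment, N m; "finger_gap": opening from 0.0 (shut) to 1.0 (fully open); "gripper_force": force on a finger pad.
Only numpy, scipy, OpenCV 4.12 (cv2) and the standard library are available. Lean on these libraries where they do the work, as an engineer would, in place of code of your own. Each camera call takes 0.05 s, during which the arm holds its last target. There are 200 camera calls.

## Task

One of the two wing nuts on the small print press, the one at the end with the brass label frame, is loose and stands high on its stud: push its wings round clockwise (seen from above) with your fingertips, in as many strokes as it takes, until it is fully home on its washer and stops. Do not pinch a wing between the fingers, do not lift or shift the press, leave the other wing nut tight and leave everything else where it is.

Things in the scene. Friction and masses are not known exactly. Their poses are not given: they have to be found in the camera images.
- loose_nut (a joint): turn of the loose wing nut, rad: 0 = fully home on its washer (hard stop), positive = backed off anticlockwise seen from above; starts between 4.5 and 7.5; clockwise turning lowers it. Slight friction (0.03 N m: 1 to 2 N at the wings); it stays where it is left; it sinks 5 mm per turn.
- loose_wings (a point): on the loose steel wing nut's axis, at mid height of its wings; x runs along the wings (one at +x, one at -x), z up; turns and sinks with the nut. Span 60 mm; each wing is a flat upright disc, 20 mm diameter, 5 mm thick, centred 20 mm from the axis at this height. Hub 20 mm diameter, from 17 to 1 mm below. Stud 8 mm diameter, top 90 mm above the desk. Nut home: this point at 81 mm.
- tight_nut (a joint): turn of the other wing nut, same meaning: it starts home at 0, and sits stiffly (0.15 N m)
- tight_wings (a point): the same point on the other, tight wing nut of the same shape, 81 mm above the desk
- press: print press, about 3 kg, loose on the desk at any yaw; slides if shoved with over 15 N. Wooden base 300 x 180 x 18 mm, card stack, platen 150 x 160 mm (top at 54 mm), steel strap 226 x 36 mm along x (top at 62 mm), studs at x = +95 (loose nut) and -95 mm (tight). Brass label frame at x = +112, y = -62 mm. Origin: centre of the underside; x points to the loose nut's end, z up.
- handle (a point): middle of the top bar of the steel carrying handle outside the loose nut: 10 mm round bar across the base, 42 mm beyond the stud, 90 mm wide on two posts, top at 105 mm. A finger hardly fits between nut and handle; the nut's side towards the middle of the press is free. The same handle stands at the other end.
- loupe: black eyepiece loupe, 34 mm diameter, 30 mm high, standing on the platen; origin under its centre
- weight: brass paperweight block 45 x 28 x 18 mm lying on the platen; origin under its centre
- paste: jar of paste, 48 mm diameter, 65 mm high, on the desk beside the press; origin under its centre
- folder: white bone folder, flat bar 150 x 24 x 6 mm lying on the desk beside the press; origin under its centre
- cardbox: cardboard box of cards 120 x 100 x 63 mm, on the desk to the robot's left; origin under its centre
- mug: white mug, 76 mm diameter, 90 mm high, on the desk to the robot's right; origin under its centre
- stamp: wooden hand stamp, foot 50 x 30 mm, knob handle, 64 mm high, on the desk to the robot's right; origin under its centre

How it is judged:
At the end, for the whole second after the job is handed in: The loose wing nut is home on its washer (within 0.25 rad, 14 degrees, of its stop) and at rest, the other still tight (within 0.25 rad), the press flat on the desk within 20 mm of its start, every bystander within 30 mm of its start (value of joint each of loose_nut, tight_nut below 0.25 rad and velocity of joint loose_nut between -0.05 and 0.05 rad/s and distance of press from where it was at the start of the episode below 0.02 m and angle between press's own z axis and vertical below 0.03 rad and linear speed of press below 0.01 m/s and distance of each of loupe, weight, paste, folder, cardbox, mug, stamp from where it was at the start of the episode below 0.03 m); the robot touches nothing.
It fails at once if the press is lifted or tipped (height (world z) of press above 0.008 m or angle between press's own z axis and vertical above 0.08 rad).
It fails at once if the press is shoved more than 20 mm (distance of press from where it was at the start of the episode above 0.02 m).
It fails at once if a wing is pinched between the fingers ((contact force between the fingers and loose_nut above 1 N and y of the grasp point in the frame of loose_wings between -0.004 and 0.004 m and z of the grasp point in the frame of loose_wings between -0.02 and 0.024 m and (x of the grasp point in the frame of loose_wings between 0.01 and 0.036 m or x of the grasp point in the frame of loose_wings between -0.036 and -0.01 m)) or (contact force between the fingers and tight_nut above 1 N and y of the grasp point in the frame of tight_wings between -0.004 and 0.004 m and z of the grasp point in the frame of tight_wings between -0.02 and 0.024 m and (x of the grasp point in the frame of tight_wings between 0.01 and 0.036 m or x of the grasp point in the frame of tight_wings between -0.036 and -0.01 m))).
It fails at once if the tight wing nut is loosened (value of joint tight_nut above 0.25 rad).
It fails at once if a bystander is moved more than 30 mm, lifted or carried (distance of any of loupe, weight, paste, folder, cardbox, mug, stamp from where it was at the start of the episode above 0.03 m).
It also fails if it takes over 67 s, if anything falls off the work surface, if the arm or the gripper's body presses on something with over 40 N, if the wrist force passes 120 N, or if a joint passes its speed limit or range.

## Working session

There is one attempt and no reset: what is moved stays moved. The work goes in short steps, Python scripts to look and compute and a shell command to move; the robot and the scene stay as the last step left them, time stands still between calls to the robot, and variables do not carry over. Pictures are saved under pics/ and viewed, at most 10 in all, crops included, and the job is handed in when it is done.

```bash
mkdir -p pics; ls
cat > h.py <<'E'
import numpy as np, cv2
from scipy.spatial.transform import Rotation as R
from station import manip
def cam(n):
    c=manip.camera_model(n); a=np.array(c["attitude"],float)
    c["R"]=a if a.shape==(3,3) else R.from_quat(a).as_matrix(); c["o"]=np.array(c["origin"]); return c
def rays(c,uv):
    uv=np.atleast_2d(np.array(uv,float)); d=np.stack([(uv[:,0]-c["cx"])/c["fx"],(uv[:,1]-c["cy"])/c["fy"]],1)
    s=d.copy()
    for _ in range(20): s=d/(1+c["k1"]*(s**2).sum(1,keepdims=True))
    return np.c_[s[:,0],-s[:,1],-np.ones(len(s))]@c["R"].T
def plane(c,uv,z):
    r=rays(c,uv); return c["o"]+r*((z-c["o"][2])/r[:,2])[:,None]
def pts(c,dep):
    v,u=np.mgrid[:dep.shape[0],:dep.shape[1]]; r=rays(c,np.c_[u.ravel(),v.ravel()])
    return (c["o"]+r*dep.reshape(-1,1)).reshape(*dep.shape,3)
E
python3 - <<'E'
from h import *
print(manip.sense())
for n in("scene","top","wrist"):
    c=cam(n); im,d=manip.snapshot(n); np.savez(f"{n}0.npz",im=im,d=d,R=c["R"],o=c["o"]); print(n,{k:c[k] for k in("fx","cx","cy","k1","origin","attitude")})
    cv2.imwrite(f"pics/{n}0.png",cv2.cvtColor(im,cv2.COLOR_RGB2BGR))
E
```

```text
pics
{'t': 0.0, 'q': array([-1.36745462e+00,  5.28464826e-01,  1.43391166e+00, -2.47513281e-05,
        1.18140573e+00, -1.78484303e-01]), 'qd': array([ 0.00036254, -0.00174281,  0.00138013,  0.00102125,  0.00095336,
        0.00060829]), 'tau': array([-2.09188661e-04, -4.42354918e+01, -1.78025436e+01, -5.01182558e-05,
        8.50678305e-03,  1.04115782e-05]), 'tcp_pos': array([ 0.23279993, -0.57941379,  0.3029313 ]), 'tool_rot': array([ 9.81829915e-01,  1.89759900e-01, -2.50495557e-05, -1.09455478e-03]), 'force': array([-0.36261221,  0.5077899 ,  0.38648396]), 'ft_torque': array([ 0.00801962, -0.04255297,  0.00972761]), 'gripper_force': 0.0, 'finger_gap': 1.0023554188050137}
scene {'fx': 446.1554294440782, 'cx': 256.9229469752278, 'cy': 187.0851339085695, 'k1': -0.1637180755042872, 'origin': array([ 1.07744531, -0.72906923,  0.83173202]), 'attitude': array([0.40763838, 0.1386535 , 0.29918275, 0.8515256 ])}
top {'fx': 439.68807728565713, 'cx': 253.53698337360584, 'cy': 184.94399723923092, 'k1': -0.04719480470988797, 'origin': array([0.44347504, 0.00544808, 1.3018313 ]), 'attitude': array([-0.03050676,  0.03270307,  0.71170121, -0.70105723])}
wrist {'fx': 341.5534266381882, 'cx': 255.35889452578147, 'cy': 192.17054367458775, 'k1': 0.023228511742380668, 'origin': array([ 0.30152544, -0.55205478,  0.37268382]), 'attitude': array([-0.11863343,  0.08149413, -0.55417387,  0.81986349])}
```

View pics/top0.png

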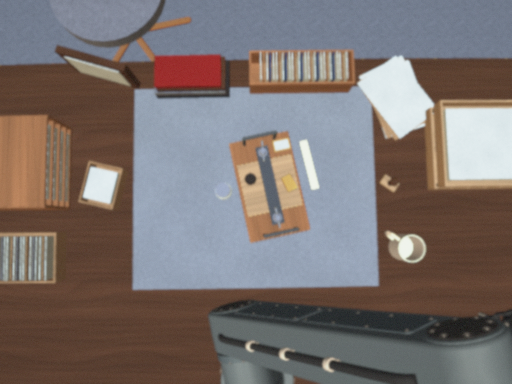

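View pics/scene0.png

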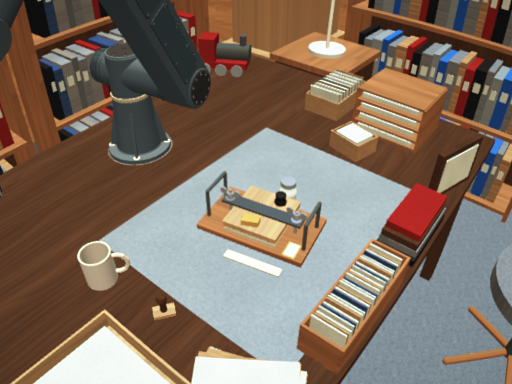

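The top view shows the press at about (270,187), with the label frame at (282,145). The loose nut is therefore the far one at (263,152), and the tight nut is at (277,217). I'll locate the nuts and handles from depth.

Run:
```python
from h import *
f=np.load("top0.npz"); c=cam("top"); P=pts(c,f["d"]); im=f["im"]
print("px",[ (uv,np.round(P[uv[1],uv[0]],3).tolist(),np.round(plane(c,[uv],.085)[0],3).tolist()) for uv in [(263,152),(277,217),(282,145),(260,138),(281,232)]])
sub=P[120:250,225:330]
for lo,hi in((.07,.092),(.095,.115)):
    m=((sub[...,2]>lo)&(sub[...,2]<hi)).astype(np.uint8)
    n,l,s,ce=cv2.connectedComponentsWithStats(m)
    for i in range(1,n):
        if s[i,4]>8: print(lo,s[i,4],ce[i]+[225,120],sub[l==i].mean(0).round(4))
f=np.load("wrist0.npz"); cv2.imwrite("pics/w0.png",f["im"][...,::-1])
s=manip.sense(); c=cam("wrist"); Rt=R.from_quat(s["tool_rot"]).as_matrix()
print("cam in tool",Rt.T@(c["o"]-s["tcp_pos"]),"\n",Rt.T@c["R"], "\ntool\n",Rt.round(3))
```

```text
px [((263, 152), [0.645, -0.027, 0.083], [0.645, -0.027, 0.085]), ((277, 217), [0.463, -0.062, 0.091], [0.463, -0.063, 0.085]), ((282, 145), [0.676, -0.085, 0.019], [0.664, -0.081, 0.085]), ((260, 138), [0.697, -0.021, 0.02], [0.685, -0.019, 0.085]), ((281, 232), [0.422, -0.072, 0.103], [0.421, -0.073, 0.085])]
0.07 42 [262.0952381  150.21428571] [ 0.6501 -0.0246  0.083 ]
0.07 85 [249.87058824 177.28235294] [0.5743 0.0107 0.0836]
0.07 121 [288.61157025 181.79338843] [ 0.561  -0.0978  0.0732]
0.07 66 [277.10606061 216.95454545] [ 0.4629 -0.063   0.0828]
0.095 129 [259.24806202 134.63565891] [ 0.6904 -0.017   0.1035]
0.095 133 [280.85714286 231.72932331] [ 0.4224 -0.0713  0.1035]
cam in tool [ 7.40333279e-02  1.71179155e-05 -6.96332838e-02] 
 [[-9.08770806e-05  9.58479399e-01  2.85161768e-01]
 [ 9.99999970e-01  2.23400525e-05  2.43597164e-04]
 [ 2.27112334e-04  2.85161781e-01 -9.58479372e-01]] 
tool
 [[ 0.928  0.373 -0.   ]
 [ 0.373 -0.928  0.002]
 [ 0.    -0.002 -1.   ]]
```

```bash
python3 -m crank '[{"dp":[0.066,-0.04,0.006],"delta_rot":[0,0,0],"fingers":1},{"dp":[0.066,-0.04,0.006],"delta_rot":[0,0,0],"fingers":1},{"dp":[0.066,-0.04,0.006],"delta_rot":[0,0,0],"fingers":1},{"dp":[0.066,-0.04,0.006],"delta_rot":[0,0,0],"fingers":1},{"dp":[0.066,-0.04,0.006],"delta_rot":[0,0,0],"fingers":1},{"dp":[0.066,-0.04,0.006],"delta_rot":[0,0,0],"fingers":1},{"dp":[0.066,-0.04,0.006],"delta_rot":[0,0,0],"fingers":1},{"dp":[0.066,-0.04,0.006],"delta_rot":[0,0,0],"fingers":1},{"dp":[0.066,-0.04,0.006],"delta_rot":[0,0,0],"fingers":1}]'
python3 -m crank '[{"dp":[0.066,-0.04,0.006],"delta_rot":[0,0,0],"fingers":1},{"dp":[0.066,-0.04,0.006],"delta_rot":[0,0,0],"fingers":1},{"dp":[0.066,-0.04,0.006],"delta_rot":[0,0,0],"fingers":1},{"dp":[0.066,-0.04,0.006],"delta_rot":[0,0,0],"fingers":1},{"dp":[0.066,-0.04,0.006],"delta_rot":[0,0,0],"fingers":1},{"dp":[0.066,-0.04,0.006],"delta_rot":[0,0,0],"fingers":1},{"dp":[0.066,-0.04,0.006],"delta_rot":[0,0,0],"fingers":1},{"dp":[0.066,-0.04,0.006],"delta_rot":[0,0,0],"fingers":1},{"dp":[0.066,-0.04,0.006],"delta_rot":[0,0,0],"fingers":1},{"dp":[0,0,0],"delta_rot":[0,0,0],"fingers":1}]'
python3 - <<'E'
from h import *
s=manip.sense(); print(s["q"].round(3),s["tcp_pos"],s["t"])
n="wrist"; c=cam(n); im,d=manip.snapshot(n); np.savez("wrist1.npz",im=im,d=d,R=c["R"],o=c["o"])
P=pts(c,d)
S=np.array([.6495,-.0253]); near=(np.hypot(P[...,0]-S[0],P[...,1]-S[1])<.033)
for lo,hi in((.068,.1),(.086,.1)):
    m=near&(P[...,2]>lo)&(P[...,2]<hi); print(lo,m.sum(),P[m].mean(0),P[m].max(0))
    q=P[m][:,:2]; w,v=np.linalg.eigh(np.cov(q.T)); print(np.sqrt(w),np.degrees(np.arctan2(v[1,1],v[0,1])))
v,u=np.where(near); print(u.min(),u.max(),v.min(),v.max())
cv2.imwrite("pics/wrist1.png",im[...,::-1])
E
```

```text
t: 0.9
tcp_pos: [0.4422, -0.3005, 0.2767]
tool_rot: [0.982, 0.19, -0.0, -0.0]
force: [0.0, -0.4, 0.4]
finger_gap: 0.999
gripper_force: 0.0
t: 1.73
tcp_pos: [0.6531, -0.0186, 0.2491]
tool_rot: [0.981, 0.193, 0.002, -0.001]
force: [0.7, -0.9, 0.2]
finger_gap: 1.006
gripper_force: 0.0
[-0.2    0.626  1.41   0.003  1.103  0.981] [ 0.65311727 -0.01864865  0.24909298] 1.7333
0.068 1070 [ 0.65282451 -0.02342584  0.08690662] [ 0.68059431 -0.01471368  0.09716084]
[0.00362772 0.01425261] -175.8592802891215
0.086 540 [ 0.6528264  -0.02400549  0.09195179] [ 0.6804994  -0.01995473  0.09716084]
[0.00167932 0.01817798] -175.87656310775088
164 393 154 383
```

View pics/wrist1.png

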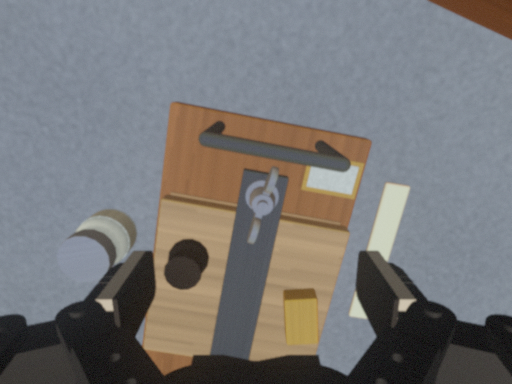

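The loose nut's wings lie along a line of about 4° in world, with the stud top near (263,203). It is nearly at its highest, with mid-wing at about 87 mm. I'll rotate the tool back about 161° so the fingers stand across the wings, set the opening to about 28 mm, and recheck the centre.

```bash
python3 -m crank '[{"dp":[0,0,0],"delta_rot":[0,0,-0.0195],"fingers":1},{"dp":[0,0,0],"delta_rot":[0,0,-0.0195],"fingers":1},{"dp":[0,0,0],"delta_rot":[0,0,-0.0195],"fingers":1},{"dp":[0,0,0],"delta_rot":[0,0,-0.0195],"fingers":1},{"dp":[0,0,0],"delta_rot":[0,0,-0.0195],"fingers":1},{"dp":[0,0,0],"delta_rot":[0,0,-0.0195],"fingers":1},{"dp":[0,0,0],"delta_rot":[0,0,-0.0195],"fingers":1},{"dp":[0,0,0],"delta_rot":[0,0,-0.0195],"fingers":1},{"dp":[0,0,0],"delta_rot":[0,0,-0.0195],"fingers":1},{"dp":[0,0,0],"delta_rot":[0,0,-0.0195],"fingers":1},{"dp":[0,0,0],"delta_rot":[0,0,-0.0195],"fingers":1},{"dp":[0,0,0],"delta_rot":[0,0,-0.0195],"fingers":1}]'
python3 -m crank '[{"dp":[0,0,0],"delta_rot":[0,0,-0.0195],"fingers":-0.34},{"dp":[0,0,0],"delta_rot":[0,0,-0.0195],"fingers":-0.34},{"dp":[0,0,0],"delta_rot":[0,0,-0.0195],"fingers":-0.34},{"dp":[0,0,0],"delta_rot":[0,0,-0.0195],"fingers":-0.34},{"dp":[0,0,0],"delta_rot":[0,0,-0.0195],"fingers":-0.34},{"dp":[0,0,0],"delta_rot":[0,0,-0.0195],"fingers":-0.34},{"dp":[0,0,0],"delta_rot":[0,0,-0.0195],"fingers":-0.34},{"dp":[0,0,0],"delta_rot":[0,0,-0.0195],"fingers":-0.34},{"dp":[0,0,0],"delta_rot":[0,0,-0.0195],"fingers":-0.34},{"dp":[0,0,0],"delta_rot":[0,0,-0.0195],"fingers":-0.34},{"dp":[0,0,0],"delta_rot":[0,0,-0.0195],"fingers":-0.34},{"dp":[0,0,0],"delta_rot":[0,0,0],"fingers":-0.34}]'
cat >> h.py <<'E'
def look(name,S):
    s=manip.sense(); c=cam("wrist"); im,d=manip.snapshot("wrist"); P=pts(c,d)
    T=R.from_quat(s["tool_rot"]).as_matrix(); print("t",s["t"],"tcp",s["tcp_pos"].round(4),"phi",np.degrees(np.arctan2(T[1,0],T[0,0])).round(1),"tilt",T[:,2].round(4),"q",s["q"].round(3))
    m=(np.hypot(P[...,0]-S[0],P[...,1]-S[1])<.036)&(P[...,2]>.084)&(P[...,2]<.1); q=P[m]
    if len(q)>20:
        w,v=np.linalg.eigh(np.cov(q[:,:2].T)); a=v[:,1]; e=q[:,:2]@a
        print("mean",q.mean(0).round(4),"mid-extent",(((e.max()+e.min())/2)*a+ (q[:,:2].mean(0)@v[:,0])*v[:,0]).round(4),"len",np.ptp(e).round(4),"ang",np.degrees(np.arctan2(a[1],a[0])).round(1),"zmax",np.percentile(q[:,2],98).round(4))
    cv2.imwrite(f"pics/{name}.png",im[...,::-1]); return im,d,c,P,T,s
E
python3 - <<'E'
from h import *
f=np.load("wrist1.npz"); c=cam("wrist"); c["R"],c["o"]=f["R"],f["o"]; print("stud w1",plane(c,[(263,203)],.09))
look("wrist2",(.6515,-.0245))
E
```

```text
t: 2.78
tcp_pos: [0.649, -0.0259, 0.2497]
tool_rot: [0.599, 0.801, -0.001, -0.001]
force: [-0.2, 0.1, -0.3]
finger_gap: 1.004
gripper_force: 0.0
t: 3.78
tcp_pos: [0.6491, -0.0258, 0.2497]
tool_rot: [-0.029, 1.0, -0.0, -0.001]
force: [-0.5, 0.2, -0.9]
finger_gap: 0.326
gripper_force: 0.0
stud w1 [[ 0.65378509 -0.02395062  0.09      ]]
t 3.7833 tcp [ 0.6491 -0.0258  0.2497] phi -176.6 tilt [-1.2e-03 -2.0e-04 -1.0e+00] q [-0.211  0.621  1.417 -0.     1.104 -1.841]
mean [ 0.6491 -0.0245  0.09  ] mid-extent [ 0.6508 -0.0244] len 0.0587 ang -176.0 zmax 0.0961
```

View pics/wrist2.png

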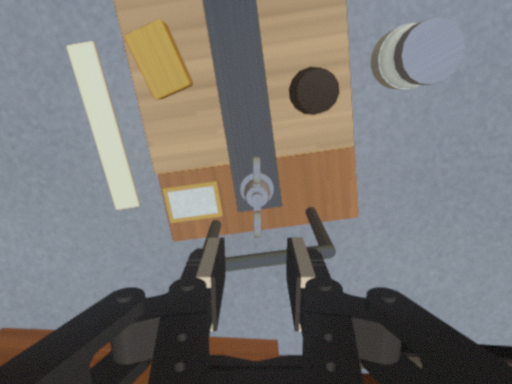

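The view shows the stud top at about (257,195) with the wings upright in the image, and the fingers (at 212 and 300) straddle them. The linkage spreads out above the fingertips, so before going down I'll check its width at the handle's height.

Run:
```python
from h import *
im,d,c,P,T,s=look("tmp",(.6515,-.0245))
L=(P-s["tcp_pos"])@T; L=L[d>0]
for z in np.arange(0,.085,.006):
    q=L[(L[:,2]>z)&(L[:,2]<z+.006)&(abs(L[:,0])<.06)&(abs(L[:,1])<.1)]
    if len(q)>3: print(z.round(3),len(q),"x",q[:,0].min().round(3),q[:,0].max().round(3),"|y|",abs(q[:,1]).min().round(3),abs(q[:,1]).max().round(3),"rmax",np.hypot(q[:,0],q[:,1]).max().round(3))
```

```text
t 3.8333 tcp [ 0.6493 -0.0257  0.2498] phi -176.9 tilt [-1.e-03 -2.e-04 -1.e+00] q [-0.211  0.621  1.417 -0.     1.104 -1.836]
mean [ 0.6493 -0.0243  0.0899] mid-extent [ 0.65   -0.0243] len 0.0582 ang -175.8 zmax 0.096
0.0 4428 x -0.002 0.017 |y| 0.005 0.058 rmax 0.059
0.006 2962 x -0.012 0.016 |y| 0.012 0.054 rmax 0.055
0.012 6696 x -0.014 0.012 |y| 0.013 0.052 rmax 0.053
0.018 3417 x -0.014 0.013 |y| 0.014 0.048 rmax 0.05
0.024 1671 x -0.011 0.013 |y| 0.015 0.046 rmax 0.047
0.03 1121 x -0.012 0.012 |y| 0.013 0.034 rmax 0.035
0.036 570 x -0.012 0.011 |y| 0.013 0.028 rmax 0.029
0.042 702 x -0.013 0.011 |y| 0.013 0.028 rmax 0.029
0.048 636 x -0.012 0.011 |y| 0.013 0.028 rmax 0.029
0.054 549 x -0.012 0.01 |y| 0.013 0.028 rmax 0.029
0.06 470 x -0.013 0.011 |y| 0.013 0.028 rmax 0.029
0.066 174 x -0.011 0.01 |y| 0.013 0.021 rmax 0.023
0.072 11 x -0.009 -0.004 |y| 0.014 0.015 rmax 0.017
```

```bash
python3 -m crank '[{"dp":[-0.0038,0.0024,0],"delta_rot":[0,0,0],"fingers":-0.34},{"dp":[0,0,0.033],"delta_rot":[0,0,0],"fingers":-0.34},{"dp":[0,0,0.033],"delta_rot":[0,0,0],"fingers":-0.34},{"dp":[0,0,0.033],"delta_rot":[0,0,0],"fingers":-0.34},{"dp":[0,0,0.033],"delta_rot":[0,0,0],"fingers":-0.34},{"dp":[0,0,0.033],"delta_rot":[0,0,0],"fingers":-0.34},{"dp":[0,0,0.033],"delta_rot":[0,0,0],"fingers":-0.34},{"dp":[0,0,0],"delta_rot":[0,0,0],"fingers":-0.34},{"dp":[0,0,0],"delta_rot":[0,0,0],"fingers":-0.34}]'
python3 - <<'E'
from h import *
im,d,c,P,T,s=look("wrist3",(.651,-.0245)); print(s["force"],s["ft_torque"])
E
```

```text
t: 4.63
tcp_pos: [0.6513, -0.0232, 0.1501]
tool_rot: [-0.029, 1.0, 0.0, -0.001]
force: [-0.3, 0.1, 0.4]
finger_gap: 0.325
gripper_force: 0.0
t 4.6333 tcp [ 0.6513 -0.0232  0.1501] phi -176.7 tilt [-2.3e-03  5.0e-04 -1.0e+00] q [-0.207  0.752  1.474 -0.     0.917 -1.835]
mean [ 0.6471 -0.0239  0.0911] mid-extent [ 0.6472 -0.023 ] len 0.0553 ang 87.7 zmax 0.0993
[-0.33649485  0.08874302  0.37770127] [-0.01802825 -0.0063815   0.02588391]
```

View pics/wrist3.png

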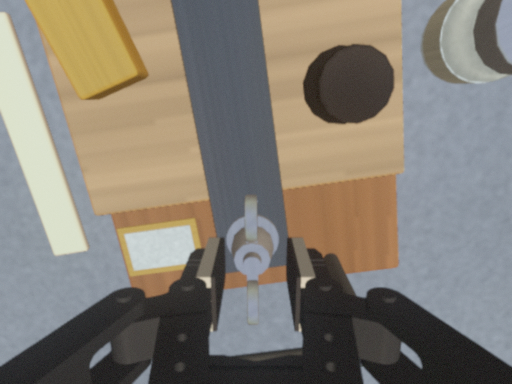

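The stud top at (252,258) and the wings sit centrally between the fingers with no contact. I'll start turning clockwise.

```bash
python3 -m crank '[{"dp":[0,-0.002,0],"delta_rot":[0,0,0.01],"fingers":-0.34},{"dp":[0,0,0],"delta_rot":[0,0,0.015],"fingers":-0.34},{"dp":[0,0,0],"delta_rot":[0,0,0.015],"fingers":-0.34},{"dp":[0,0,0],"delta_rot":[0,0,0.015],"fingers":-0.34},{"dp":[0,0,0],"delta_rot":[0,0,0.015],"fingers":-0.34},{"dp":[0,0,0],"delta_rot":[0,0,0.015],"fingers":-0.34},{"dp":[0,0,0],"delta_rot":[0,0,0.015],"fingers":-0.34},{"dp":[0,0,0],"delta_rot":[0,0,0.015],"fingers":-0.34},{"dp":[0,0,0],"delta_rot":[0,0,0.015],"fingers":-0.34},{"dp":[0,0,0],"delta_rot":[0,0,0.015],"fingers":-0.34},{"dp":[0,0,0],"delta_rot":[0,0,0.015],"fingers":-0.34},{"dp":[0,0,0],"delta_rot":[0,0,0.015],"fingers":-0.34}]'
python3 - <<'E'
from h import *
im,d,c,P,T,s=look("wrist4",(.651,-.0245)); print(s["force"],s["ft_torque"])
E
```

```text
t: 5.68
tcp_pos: [0.6529, -0.0252, 0.1528]
tool_rot: [0.5, 0.866, -0.0, 0.002]
force: [0.2, -2.4, -1.2]
finger_gap: 0.329
gripper_force: 1.1
t 5.6833 tcp [ 0.6529 -0.0252  0.1528] phi 120.1 tilt [ 0.0033 -0.0022 -1.    ] q [-0.209  0.749  1.472 -0.002  0.917 -0.732]
mean [ 0.6491 -0.0212  0.091 ] mid-extent [ 0.6494 -0.0212] len 0.0545 ang -175.9 zmax 0.0993
[ 0.1532248  -2.39759648 -1.20421711] [-0.3748994   0.02685963  0.05698976]
```

View pics/wrist4.png

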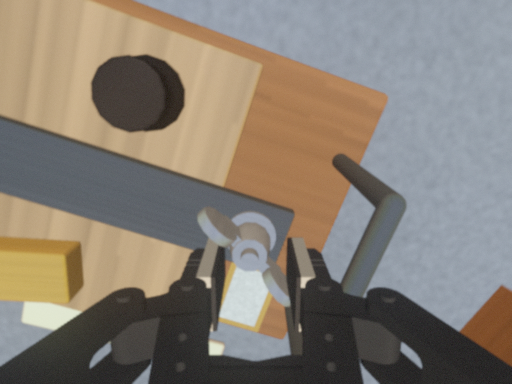

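The wings have turned with the fingers: the stud is at (250,255), and the wings trail the closing line at about 35°, in contact. I'll keep turning.

```bash
python3 -m crank '[{"dp":[0,0,0],"delta_rot":[0,0,0.019],"fingers":-0.34},{"dp":[0,0,0],"delta_rot":[0,0,0.019],"fingers":-0.34},{"dp":[0,0,0],"delta_rot":[0,0,0.019],"fingers":-0.34},{"dp":[0,0,0],"delta_rot":[0,0,0.019],"fingers":-0.34},{"dp":[0,0,0],"delta_rot":[0,0,0.019],"fingers":-0.34},{"dp":[0,0,0],"delta_rot":[0,0,0.019],"fingers":-0.34},{"dp":[0,0,0],"delta_rot":[0,0,0.019],"fingers":-0.34},{"dp":[0,0,0],"delta_rot":[0,0,0.019],"fingers":-0.34},{"dp":[0,0,0],"delta_rot":[0,0,0.019],"fingers":-0.34},{"dp":[0,0,0],"delta_rot":[0,0,0.019],"fingers":-0.34},{"dp":[0,0,0],"delta_rot":[0,0,0.019],"fingers":-0.34},{"dp":[0,0,0],"delta_rot":[0,0,0.019],"fingers":-0.34}]'
python3 - <<'E'
from h import *
s=manip.sense(); print(s["force"],s["ft_torque"],s["q"].round(2))
E
python3 -m crank '[{"dp":[0,0,0],"delta_rot":[0,0,0.019],"fingers":-0.34},{"dp":[0,0,0],"delta_rot":[0,0,0.019],"fingers":-0.34},{"dp":[0,0,0],"delta_rot":[0,0,0.019],"fingers":-0.34},{"dp":[0,0,0],"delta_rot":[0,0,0.019],"fingers":-0.34},{"dp":[0,0,0],"delta_rot":[0,0,0.019],"fingers":-0.34},{"dp":[0,0,0],"delta_rot":[0,0,0.019],"fingers":-0.34},{"dp":[0,0,0],"delta_rot":[0,0,0.019],"fingers":-0.34},{"dp":[0,0,0],"delta_rot":[0,0,0.019],"fingers":-0.34},{"dp":[0,0,0],"delta_rot":[0,0,0.019],"fingers":-0.34},{"dp":[0,0,0],"delta_rot":[0,0,0.019],"fingers":-0.34},{"dp":[0,0,0],"delta_rot":[0,0,0.019],"fingers":-0.34},{"dp":[0,0,0],"delta_rot":[0,0,0.019],"fingers":-0.34}]'
python3 - <<'E'
from h import *
im,d,c,P,T,s=look("wrist5",(.651,-.0245)); print(s["force"],s["ft_torque"])
E
```

```text
t: 6.73
tcp_pos: [0.6516, -0.0245, 0.1521]
tool_rot: [0.945, 0.326, -0.0, 0.0]
force: [-2.3, -1.1, -1.3]
finger_gap: 0.333
gripper_force: 0.8
[-2.30484066 -1.12629847 -1.31216959] [-0.11486194  0.2688765   0.06809645] [-0.21  0.75  1.47 -0.    0.92  0.7 ]
t: 7.73
tcp_pos: [0.6521, -0.0246, 0.152]
tool_rot: [0.927, -0.375, 0.001, 0.0]
force: [-0.8, -2.6, -1.0]
finger_gap: 0.33
gripper_force: 1.1
t 7.7333 tcp [ 0.6521 -0.0246  0.152 ] phi -44.0 tilt [ 9.e-04 -1.e-03 -1.e+00] q [-2.080e-01  7.500e-01  1.473e+00 -1.000e-03  9.180e-01  2.132e+00]
mean [ 0.6584 -0.027   0.0912] mid-extent [ 0.6573 -0.0276] len 0.0534 ang -150.1 zmax 0.0997
[-0.77022784 -2.63601841 -1.04525757] [-0.25560932  0.09519841  0.09221366]
```

View pics/wrist5.png

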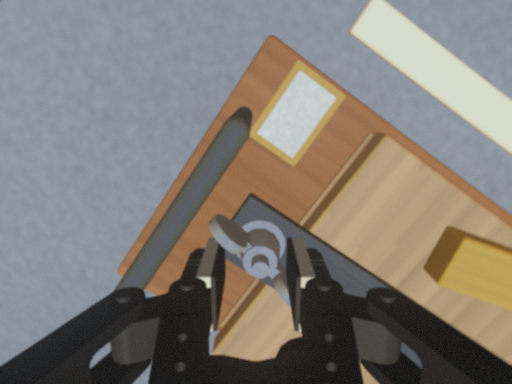

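The wings are still trailing the fingers, with the stud at (262,262), and the force is about 2.5 N. I'll finish this stroke, then back off, lift, rewind about half a turn and go back down.

```bash
python3 -m crank '[{"dp":[0,0,0],"delta_rot":[0,0,0.019],"fingers":-0.34},{"dp":[0,0,0],"delta_rot":[0,0,0.019],"fingers":-0.34},{"dp":[0,0,0],"delta_rot":[0,0,0.019],"fingers":-0.34},{"dp":[0,0,0],"delta_rot":[0,0,0.019],"fingers":-0.34},{"dp":[0,0,0],"delta_rot":[0,0,-0.0195],"fingers":-0.34},{"dp":[0,0,0],"delta_rot":[0,0,-0.0195],"fingers":-0.34},{"dp":[0,0,-0.035],"delta_rot":[0,0,0],"fingers":-0.34},{"dp":[0,0,-0.035],"delta_rot":[0,0,0],"fingers":-0.34},{"dp":[0,0,-0.01],"delta_rot":[0,0,0],"fingers":-0.34},{"dp":[0,0,0],"delta_rot":[0,0,-0.0195],"fingers":-0.34}]'
python3 -m crank '[{"dp":[0,0,0],"delta_rot":[0,0,-0.0195],"fingers":-0.34},{"dp":[0,0,0],"delta_rot":[0,0,-0.0195],"fingers":-0.34},{"dp":[0,0,0],"delta_rot":[0,0,-0.0195],"fingers":-0.34},{"dp":[0,0,0],"delta_rot":[0,0,-0.0195],"fingers":-0.34},{"dp":[0,0,0],"delta_rot":[0,0,-0.0195],"fingers":-0.34},{"dp":[0,0,0],"delta_rot":[0,0,-0.0195],"fingers":-0.34},{"dp":[0,0,0],"delta_rot":[0,0,-0.0195],"fingers":-0.34},{"dp":[0,0,0],"delta_rot":[0,0,-0.0195],"fingers":-0.34},{"dp":[0,0,0],"delta_rot":[0,0,-0.0195],"fingers":-0.34},{"dp":[0,0,0],"delta_rot":[0,0,-0.0195],"fingers":-0.34},{"dp":[0,0,0],"delta_rot":[0,0,-0.0195],"fingers":-0.34},{"dp":[0,0,0],"delta_rot":[0,0,-0.0195],"fingers":-0.34}]'
python3 -m crank '[{"dp":[0,0,0],"delta_rot":[0,0,-0.0195],"fingers":-0.34},{"dp":[0,0,0],"delta_rot":[0,0,-0.0195],"fingers":-0.34},{"dp":[0,0,0],"delta_rot":[0,0,-0.0195],"fingers":-0.34},{"dp":[0,0,0],"delta_rot":[0,0,-0.0195],"fingers":-0.34},{"dp":[0,0,0],"delta_rot":[0,0,-0.0195],"fingers":-0.34},{"dp":[0,0,0],"delta_rot":[0,0,-0.0195],"fingers":-0.34},{"dp":[0,0,0],"delta_rot":[0,0,-0.0195],"fingers":-0.34},{"dp":[0,0,0],"delta_rot":[0,0,-0.0195],"fingers":-0.34},{"dp":[0,0,0],"delta_rot":[0,0,-0.0195],"fingers":-0.34},{"dp":[0,0,0],"delta_rot":[0,0,-0.0195],"fingers":-0.34},{"dp":[0,0,0],"delta_rot":[0,0,-0.0195],"fingers":-0.34},{"dp":[0,0,0],"delta_rot":[0,0,-0.0195],"fingers":-0.34}]'
python3 -m crank '[{"dp":[0,0,0],"delta_rot":[0,0,-0.0195],"fingers":-0.34},{"dp":[0,0,0],"delta_rot":[0,0,-0.0195],"fingers":-0.34},{"dp":[0,0,0],"delta_rot":[0,0,0],"fingers":-0.34}]'
python3 - <<'E'
from h import *
im,d,c,P,T,s=look("wrist6",(.651,-.0245)); print(s["force"],s["ft_torque"])
E
```

```text
t: 8.62
tcp_pos: [0.6535, -0.0244, 0.194]
tool_rot: [0.907, -0.422, 0.003, -0.001]
force: [0.6, 0.1, 0.5]
finger_gap: 0.332
gripper_force: 0.0
t: 9.62
tcp_pos: [0.6521, -0.0242, 0.1915]
tool_rot: [0.955, 0.297, 0.001, 0.0]
force: [0.2, 0.0, 0.4]
finger_gap: 0.327
gripper_force: 0.0
t: 10.62
tcp_pos: [0.6522, -0.0242, 0.1914]
tool_rot: [0.509, 0.861, 0.0, 0.001]
force: [0.3, 0.3, 0.8]
finger_gap: 0.325
gripper_force: 0.0
t: 10.87
tcp_pos: [0.6521, -0.0242, 0.1914]
tool_rot: [0.402, 0.916, 0.0, 0.001]
force: [0.1, 0.1, 1.3]
finger_gap: 0.33
gripper_force: 0.0
t 10.8667 tcp [ 0.6521 -0.0242  0.1914] phi 132.6 tilt [ 0.0011  0.     -1.    ] q [-0.208  0.697  1.453  0.     0.991 -0.952]
mean [ 0.6489 -0.0228  0.0897] mid-extent [ 0.6509 -0.024 ] len 0.0588 ang 149.4 zmax 0.0931
[0.13549377 0.13840989 1.29589389] [ 0.04478871  0.01693506 -0.00954159]
```

View pics/wrist6.png

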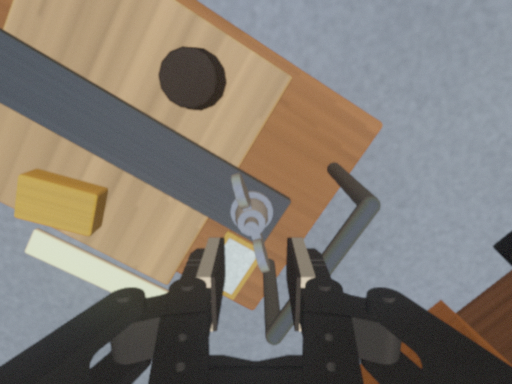

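The nut has gone about 3.7 rad and sunk about 3 mm. The fingers are again across the wings, with the stud at (253,215), and have clear room. I'll go down and turn in small chained bursts that stop when torque rises.

```bash
cat > chk.py <<'E'
from h import *
import sys
s=manip.sense(); f=np.linalg.norm(s["force"]); t=s["ft_torque"]; T=R.from_quat(s["tool_rot"]).as_matrix()
print("t",s["t"],"phi",np.degrees(np.arctan2(T[1,0],T[0,0])).round(1),"q6",s["q"][5].round(2),"F",f.round(1),"T",t.round(3),"grip",s["gripper_force"])
sys.exit(abs(t[2])>0.22 or f>7)
E
python3 -m crank '[{"dp":[0,0,0.0277],"delta_rot":[0,0,0],"fingers":-0.34},{"dp":[0,0,0.0277],"delta_rot":[0,0,0],"fingers":-0.34},{"dp":[0,0,0.0277],"delta_rot":[0,0,0],"fingers":-0.34},{"dp":[0,0,0],"delta_rot":[0,0,0.01],"fingers":-0.34},{"dp":[0,0,0],"delta_rot":[0,0,0.015],"fingers":-0.34},{"dp":[0,0,0],"delta_rot":[0,0,0.015],"fingers":-0.34},{"dp":[0,0,0],"delta_rot":[0,0,0.015],"fingers":-0.34},{"dp":[0,0,0],"delta_rot":[0,0,0.015],"fingers":-0.34}]' >/dev/null && python3 chk.py &&
python3 -m crank '[{"dp":[0,0,0],"delta_rot":[0,0,0.013],"fingers":-0.34},{"dp":[0,0,0],"delta_rot":[0,0,0.013],"fingers":-0.34},{"dp":[0,0,0],"delta_rot":[0,0,0.013],"fingers":-0.34}]' >/dev/null && python3 chk.py &&
python3 -m crank '[{"dp":[0,0,0],"delta_rot":[0,0,0.013],"fingers":-0.34},{"dp":[0,0,0],"delta_rot":[0,0,0.013],"fingers":-0.34}]' >/dev/null && python3 chk.py &&
python3 -m crank '[{"dp":[0,0,0],"delta_rot":[0,0,0.013],"fingers":-0.34},{"dp":[0,0,0],"delta_rot":[0,0,0.013],"fingers":-0.34}]' >/dev/null && python3 chk.py &&
python3 -m crank '[{"dp":[0,0,0],"delta_rot":[0,0,0.013],"fingers":-0.34},{"dp":[0,0,0],"delta_rot":[0,0,0.013],"fingers":-0.34}]' >/dev/null && python3 chk.py &&
python3 -m crank '[{"dp":[0,0,0],"delta_rot":[0,0,0.013],"fingers":-0.34},{"dp":[0,0,0],"delta_rot":[0,0,0.013],"fingers":-0.34}]' >/dev/null && python3 chk.py &&
python3 -m crank '[{"dp":[0,0,0],"delta_rot":[0,0,0.013],"fingers":-0.34},{"dp":[0,0,0],"delta_rot":[0,0,0.013],"fingers":-0.34}]' >/dev/null && python3 chk.py &&
python3 -m crank '[{"dp":[0,0,0],"delta_rot":[0,0,0.013],"fingers":-0.34},{"dp":[0,0,0],"delta_rot":[0,0,0.013],"fingers":-0.34}]' >/dev/null && python3 chk.py &&
python3 -m crank '[{"dp":[0,0,0],"delta_rot":[0,0,0.013],"fingers":-0.34},{"dp":[0,0,0],"delta_rot":[0,0,0.013],"fingers":-0.34}]' >/dev/null && python3 chk.py
```

```text
t 11.5833 phi 106.8 q6 -0.5 F 3.0 T [-0.366  0.048  0.066] grip 0.9672120926552452False
```

```bash
sed -i 's/sys.exit(\(.*\))$/sys.exit(int(\1))/' chk.py
python3 -m crank '[{"dp":[0,0,0],"delta_rot":[0,0,0.013],"fingers":-0.34},{"dp":[0,0,0],"delta_rot":[0,0,0.013],"fingers":-0.34},{"dp":[0,0,0],"delta_rot":[0,0,0.013],"fingers":-0.34}]' >/dev/null && python3 chk.py &&
python3 -m crank '[{"dp":[0,0,0],"delta_rot":[0,0,0.013],"fingers":-0.34},{"dp":[0,0,0],"delta_rot":[0,0,0.013],"fingers":-0.34}]' >/dev/null && python3 chk.py &&
python3 -m crank '[{"dp":[0,0,0],"delta_rot":[0,0,0.013],"fingers":-0.34},{"dp":[0,0,0],"delta_rot":[0,0,0.013],"fingers":-0.34}]' >/dev/null && python3 chk.py &&
python3 -m crank '[{"dp":[0,0,0],"delta_rot":[0,0,0.013],"fingers":-0.34},{"dp":[0,0,0],"delta_rot":[0,0,0.013],"fingers":-0.34}]' >/dev/null && python3 chk.py &&
python3 -m crank '[{"dp":[0,0,0],"delta_rot":[0,0,0.013],"fingers":-0.34},{"dp":[0,0,0],"delta_rot":[0,0,0.013],"fingers":-0.34}]' >/dev/null && python3 chk.py &&
python3 -m crank '[{"dp":[0,0,0],"delta_rot":[0,0,0.013],"fingers":-0.34},{"dp":[0,0,0],"delta_rot":[0,0,0.013],"fingers":-0.34}]' >/dev/null && python3 chk.py &&
python3 -m crank '[{"dp":[0,0,0],"delta_rot":[0,0,0.013],"fingers":-0.34},{"dp":[0,0,0],"delta_rot":[0,0,0.013],"fingers":-0.34}]' >/dev/null && python3 chk.py &&
python3 -m crank '[{"dp":[0,0,0],"delta_rot":[0,0,0.013],"fingers":-0.34},{"dp":[0,0,0],"delta_rot":[0,0,0.013],"fingers":-0.34}]' >/dev/null && python3 chk.py &&
python3 -m crank '[{"dp":[0,0,0],"delta_rot":[0,0,0.013],"fingers":-0.34},{"dp":[0,0,0],"delta_rot":[0,0,0.013],"fingers":-0.34}]' >/dev/null && python3 chk.py &&
python3 -m crank '[{"dp":[0,0,0],"delta_rot":[0,0,0.013],"fingers":-0.34},{"dp":[0,0,0],"delta_rot":[0,0,0.013],"fingers":-0.34}]' >/dev/null && python3 chk.py
```

```text
t 11.8333 phi 92.8 q6 -0.26 F 3.1 T [-0.348  0.056  0.045] grip 0.9271795167296659
t 12.0 phi 83.5 q6 -0.09 F 2.9 T [-0.321  0.118 -0.005] grip 0.9030291128146928
t 12.1667 phi 74.1 q6 0.07 F 3.0 T [-0.263  0.172  0.09 ] grip 0.8726244191348087
t 12.3333 phi 64.7 q6 0.23 F 1.8 T [-0.29   0.222  0.08 ] grip 0.8437754499027506
t 12.5 phi 55.4 q6 0.4 F 2.3 T [-0.219  0.238  0.018] grip 0.827904633624712
t 12.6667 phi 46.0 q6 0.56 F 1.9 T [-0.197  0.275 -0.002] grip 0.806905073550297
t 12.8333 phi 36.7 q6 0.72 F 1.6 T [-0.115  0.299  0.025] grip 0.7898498864960857
t 13.0 phi 27.3 q6 0.89 F 2.6 T [-0.094  0.304  0.063] grip 0.7815016877430025
t 13.1667 phi 17.9 q6 1.05 F 2.5 T [-0.036  0.303  0.007] grip 0.7810847371729324
t 13.3333 phi 8.6 q6 1.21 F 2.1 T [-0.018  0.285  0.032] grip 0.7677167624206049
```

```bash
sed -i 's/f>7/f>7 or s["gripper_force"]>2.5/' chk.py
python3 -m crank '[{"dp":[0,0,0],"delta_rot":[0,0,0.013],"fingers":-0.34},{"dp":[0,0,0],"delta_rot":[0,0,0.013],"fingers":-0.34}]' >/dev/null && python3 chk.py &&
python3 -m crank '[{"dp":[0,0,0],"delta_rot":[0,0,0.013],"fingers":-0.34},{"dp":[0,0,0],"delta_rot":[0,0,0.013],"fingers":-0.34}]' >/dev/null && python3 chk.py &&
python3 -m crank '[{"dp":[0,0,0],"delta_rot":[0,0,0.013],"fingers":-0.34},{"dp":[0,0,0],"delta_rot":[0,0,0.013],"fingers":-0.34}]' >/dev/null && python3 chk.py &&
python3 -m crank '[{"dp":[0,0,0],"delta_rot":[0,0,0.013],"fingers":-0.34},{"dp":[0,0,0],"delta_rot":[0,0,0.013],"fingers":-0.34}]' >/dev/null && python3 chk.py &&
python3 -m crank '[{"dp":[0,0,0],"delta_rot":[0,0,0.013],"fingers":-0.34},{"dp":[0,0,0],"delta_rot":[0,0,0.013],"fingers":-0.34}]' >/dev/null && python3 chk.py &&
python3 -m crank '[{"dp":[0,0,0],"delta_rot":[0,0,0.013],"fingers":-0.34},{"dp":[0,0,0],"delta_rot":[0,0,0.013],"fingers":-0.34}]' >/dev/null && python3 chk.py &&
python3 -m crank '[{"dp":[0,0,0],"delta_rot":[0,0,0.013],"fingers":-0.34},{"dp":[0,0,0],"delta_rot":[0,0,0.013],"fingers":-0.34}]' >/dev/null && python3 chk.py &&
python3 -m crank '[{"dp":[0,0,0],"delta_rot":[0,0,0.013],"fingers":-0.34},{"dp":[0,0,0],"delta_rot":[0,0,0.013],"fingers":-0.34}]' >/dev/null && python3 chk.py &&
python3 -m crank '[{"dp":[0,0,0],"delta_rot":[0,0,0.013],"fingers":-0.34},{"dp":[0,0,0],"delta_rot":[0,0,0.013],"fingers":-0.34}]' >/dev/null && python3 chk.py
```

```text
t 13.5 phi -0.8 q6 1.38 F 1.9 T [0.076 0.236 0.053] grip 0.8244187828051963
t 13.6667 phi -10.1 q6 1.54 F 1.1 T [ 0.063  0.204 -0.032] grip 0.8682840209439746
t 13.8333 phi -19.5 q6 1.7 F 0.6 T [-0.048  0.089 -0.013] grip 0.916137664935377
t 14.0 phi -28.9 q6 1.87 F 1.9 T [-0.174  0.06   0.004] grip 0.9712041402599425
t 14.1667 phi -38.1 q6 2.03 F 1.9 T [-0.083  0.006  0.848] grip 22.830243380303727
```

Torque and finger load jumped at φ = -38°, after about 6.3 rad in all, which fits the hard stop. I'll back off, lift and look.

```bash
python3 -m crank '[{"dp":[0,0,0],"delta_rot":[0,0,-0.0195],"fingers":-0.34},{"dp":[0,0,0],"delta_rot":[0,0,-0.0195],"fingers":-0.34},{"dp":[0,0,0],"delta_rot":[0,0,-0.0195],"fingers":-0.34},{"dp":[0,0,-0.04],"delta_rot":[0,0,0],"fingers":-0.34},{"dp":[0,0,-0.04],"delta_rot":[0,0,0],"fingers":-0.34},{"dp":[0,0,-0.04],"delta_rot":[0,0,0],"fingers":-0.34},{"dp":[0,0,-0.04],"delta_rot":[0,0,0],"fingers":-0.34},{"dp":[0,0,-0.04],"delta_rot":[0,0,0],"fingers":-0.34},{"dp":[0,0,0],"delta_rot":[0,0,0],"fingers":-0.34}]'
python3 - <<'E'
from h import *
im,d,c,P,T,s=look("wrist7",(.651,-.0245))
f=np.load("top0.npz"); c=cam("top"); im,d=manip.snapshot("top"); cv2.imwrite("pics/top1.png",im[...,::-1])
for dd in (f["d"],d):
    sub=pts(c,dd)[120:250,225:330]
    for lo,hi in((.07,.092),(.095,.115)):
        m=((sub[...,2]>lo)&(sub[...,2]<hi)).astype(np.uint8); n,l,st,ce=cv2.connectedComponentsWithStats(m)
        print([(int(st[i,4]),sub[l==i].mean(0).round(4).tolist()) for i in range(1,n) if st[i,4]>20])
E
```

```text
t: 14.92
tcp_pos: [0.6542, -0.0246, 0.2543]
tool_rot: [0.989, -0.147, 0.005, 0.0]
force: [1.2, -0.3, 0.5]
finger_gap: 0.332
gripper_force: 0.0
t 14.9167 tcp [ 0.6542 -0.0246  0.2543] phi -16.9 tilt [ 0.0094 -0.0018 -1.    ] q [-0.208  0.619  1.406  0.     1.106  1.658]
mean [ 0.6525 -0.0243  0.0887] mid-extent [ 0.651  -0.0246] len 0.0577 ang -168.5 zmax 0.0911
[(42, [0.6501, -0.0246, 0.083]), (85, [0.5743, 0.0107, 0.0836]), (121, [0.561, -0.0978, 0.0732]), (66, [0.4629, -0.063, 0.0828])]
[(129, [0.6904, -0.017, 0.1035]), (133, [0.4224, -0.0713, 0.1035])]
[(34, [0.6464, -0.0248, 0.0806]), (81, [0.5585, -0.1015, 0.0726])]
[(76, [0.4264, -0.0916, 0.1038])]
```

View pics/wrist7.png

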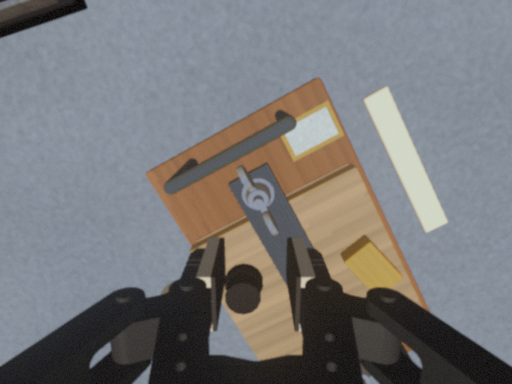

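The nut's wing tops are now at 91 mm (the home height). The wings lie at 11.5°, in line with the press, and the stud position is unchanged at (258,200). Nothing is touching, so I'm handing in.

```bash
python3 -m crank '[{"dp":[0,0,-0.03],"delta_rot":[0,0,0],"fingers":-0.34},{"dp":[0,0,0],"delta_rot":[0,0,0],"fingers":-0.34},{"dp":[0,0,0],"delta_rot":[0,0,0],"fingers":-0.34},{"dp":[0,0,0],"delta_rot":[0,0,0],"fingers":-0.34}]' && python3 -c "
from station import manip
print(manip.sign_off())"
```

```text
t: 15.35
tcp_pos: [0.6513, -0.0241, 0.2629]
tool_rot: [0.989, -0.146, -0.001, -0.0]
force: [-0.3, 0.5, 0.3]
finger_gap: 0.329
gripper_force: 0.0
the job is handed in; nothing more can be done
None
```

The loose wing nut was turned about 6.3 rad clockwise to its hard stop in two fingertip strokes, its wings now measure at home height, and the job was handed in at about 15 s with the gripper clear; the hand-in returned no verdict, and I did not re-measure the tight nut or most of the surrounding items afterwards.

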